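# Book the beads back into stock

## Task

Book the beads back into stock: first turn the reader's range dial so that its pointer meets the red mark, and then stand every bead jar there is upright on the white band of the label reader with its orange code label squarely facing the reader's red window. When all jars stand so, tip the loose beads off the blue sorting tray into the steel tin and put the empty tray back flat on its cork mat. At the end everything must still stand as set, and the pliers, spool, glue, brush and sanding block must be left where they are.

Things in the scene. Friction and masses are not known exactly. Their poses are not given: they have to be found in the camera images.
- reader: label reader, fixed: a grey sheet 150 x 380 mm, flush with the table, with a low black bar (45 x 380 mm, 60 mm high) along its far edge. Origin on the table under the centre line of the white band (60 x 360 mm) that is printed on the sheet; +x points from the band to the bar, y along bar and band. The bar's red window face is at x = 65 mm, looking to -x
- reader_window (a point): middle of the red window on the reader's bar
- dial_base: fixed round grey dial plate, 80 mm across, 8 mm high, with white ticks and one broad red mark; origin under its centre. At dial = 0 the pointer looks along its -x
- dial (a joint): range dial, rad, 0 to 2.9, grows clockwise seen from above; the pointer meets the red mark at 1.90
- dial_grip (a point): on the dial's axis, 37 mm above the table, at the height to grip its bar: black, 46 mm long, 14 mm thick, from 14 to 44 mm above the table, along the pointer line; the pointer is its end with the white line
- dial_mark (a point): the broad red mark on the dial plate, 34 mm from the axis
- jar_a: closed bead jar (cream beads, metal lid), cylinder 52 mm across, 60 mm high, 140 g; may be absent. Origin under its centre, z up; +x points to its coded side: an orange code label with black bars, and an orange stripe on the lid from the centre to the same side
- jar_b: closed bead jar (dark brown beads, metal lid), cylinder 52 mm across, 60 mm high, 140 g; may be absent. Origin under its centre, z up; +x points to its coded side: an orange code label with black bars, and an orange stripe on the lid from the centre to the same side
- jar_c: closed bead jar (teal beads, metal lid), cylinder 52 mm across, 60 mm high, 140 g; may be absent. Origin under its centre, z up; +x points to its coded side: an orange code label with black bars, and an orange stripe on the lid from the centre to the same side
- jar_d: closed bead jar (red beads, metal lid), cylinder 52 mm across, 60 mm high, 140 g; may be absent. Origin under its centre, z up; +x points to its coded side: an orange code label with black bars, and an orange stripe on the lid from the centre to the same side
- mat: thin cork mat, fixed, 190 x 120 x 3 mm, origin under its centre (on the table); the tray stands on it
- tray: blue sorting tray, 120 x 84 mm, floor 3 mm thick, walls 18 mm high on three sides; the -x end is the pouring end, with only a 5 mm high lip (2 mm above the floor). A wooden post 20 x 20 mm, 78 mm high, stands outside the middle of the +x end. 160 g. Origin under the centre of the floor, z up
- tray_spout (a point): middle of the tray's pouring lip (tray x = -60 mm, z = 5 mm)
- bead_1: loose round wooden bead, 22 mm across, cream, 12 g; starts on the tray; may be absent. Origin at its centre
- bead_2: loose round wooden bead, 22 mm across, dark brown, 12 g; starts on the tray; may be absent. Origin at its centre
- bead_3: loose round wooden bead, 22 mm across, cream, 12 g; starts on the tray; may be absent. Origin at its centre
- bead_4: loose round wooden bead, 22 mm across, dark brown, 12 g; starts on the tray; may be absent. Origin at its centre
- bead_5: loose round wooden bead, 22 mm across, cream, 12 g; starts on the tray; may be absent. Origin at its centre
- tin: open steel tin, 140 x 140 mm, 60 mm high, walls and floor 4 mm, 700 g, loose; origin under its centre
- pliers: red-handled pliers, about 150 mm long, lying; bystander
- spool: steel wire spool, 56 mm across, 42 mm high; bystander
- glue: white glue bottle, 38 mm across, 100 mm high; bystander
- brush: brush lying on the table; bystander
- sanding_block: cork sanding block 70 x 45 x 28 mm; bystander

How it is judged (in metres and radians):
On the way, in this order (a step that is already met when the one before it is completed fails the run):
1. the dial's pointer stands at the red mark, within 8 degrees (value of joint dial between 1.76 and 2.04 rad), for 0.2 s.
2. every jar stands on the white band, label to the window, let go (all of step 1 and x of jar_a in the frame of reader between -0.03 and 0.03 m and y of jar_a in the frame of reader between -0.18 and 0.18 m and z of each of jar_a, jar_b, jar_c, jar_d in the frame of reader below 0.01 m and angle between each of jar_a, jar_b, jar_c, jar_d's own z axis and vertical below 0.12 rad and angle between the x axis of each of jar_a, jar_b, jar_c, jar_d and the x axis of reader, either way round below 0.26 rad and x of reader_window in the frame of jar_a above 0 m and linear speed of each of jar_a, jar_b, jar_c, jar_d below 0.03 m/s and contact force between each of jar_a, jar_b, jar_c, jar_d and the fingers below 0.2 N and x of jar_b in the frame of reader between -0.03 and 0.03 m and y of jar_b in the frame of reader between -0.18 and 0.18 m and x of reader_window in the frame of jar_b above 0 m and x of jar_c in the frame of reader between -0.03 and 0.03 m and y of jar_c in the frame of reader between -0.18 and 0.18 m and x of reader_window in the frame of jar_c above 0 m and x of jar_d in the frame of reader between -0.03 and 0.03 m and y of jar_d in the frame of reader between -0.18 and 0.18 m and x of reader_window in the frame of jar_d above 0 m), for 0.2 s.
3. the tray is tipped with its pouring lip over the tin (angle between tray's own z axis and vertical above 0.3 rad and horizontal distance between tray_spout and tin below 0.1 m and z of tray_spout in the frame of tin above 0.03 m), for 0.1 s.
At the end, for the whole second after the job is handed in: Dial within 0.14 rad of the mark; every jar upright, centre on the white band (30 mm of its centre line), label facing the window within 15 degrees, at rest, let go; every bead in the tin; tray flat on the mat, centres within 40 mm; tin upright (all of step 2 and x of bead_1 in the frame of tin between -0.068 and 0.068 m and y of bead_1 in the frame of tin between -0.068 and 0.068 m and z of bead_1 in the frame of tin between 0 and 0.06 m and linear speed of each of bead_1, bead_2, bead_3, bead_4, bead_5 below 0.1 m/s and x of bead_2 in the frame of tin between -0.068 and 0.068 m and y of bead_2 in the frame of tin between -0.068 and 0.068 m and z of bead_2 in the frame of tin between 0 and 0.06 m and x of bead_3 in the frame of tin between -0.068 and 0.068 m and y of bead_3 in the frame of tin between -0.068 and 0.068 m and z of bead_3 in the frame of tin between 0 and 0.06 m and x of bead_4 in the frame of tin between -0.068 and 0.068 m and y of bead_4 in the frame of tin between -0.068 and 0.068 m and z of bead_4 in the frame of tin between 0 and 0.06 m and x of bead_5 in the frame of tin between -0.068 and 0.068 m and y of bead_5 in the frame of tin between -0.068 and 0.068 m and z of bead_5 in the frame of tin between 0 and 0.06 m and horizontal distance between tray and mat below 0.04 m and z of tray in the frame of mat below 0.007 m and angle between each of tray, tin's own z axis and vertical below 0.06 rad and linear speed of tray below 0.03 m/s); the robot touches nothing.
It fails at once if the pliers is moved more than 40 mm (distance of pliers from where it was at the start of the episode above 0.04 m).
It fails at once if the spool is moved more than 40 mm (distance of spool from where it was at the start of the episode above 0.04 m).
It fails at once if the glue is moved more than 40 mm (distance of glue from where it was at the start of the episode above 0.04 m).
It fails at once if the brush is moved more than 40 mm (distance of brush from where it was at the start of the episode above 0.04 m).
It fails at once if the sanding block is moved more than 40 mm (distance of sanding_block from where it was at the start of the episode above 0.04 m).
Of jar_a, jar_b, jar_c, jar_d only 3 to 4 are there at a start; the rules pass over those that are not, and their reading is None.
Of bead_1, bead_2, bead_3, bead_4, bead_5 only 3 to 5 are there at a start; the rules pass over those that are not, and their reading is None.
At some moment in a run one of jar_a, jar_b, jar_c, jar_d may be knocked a few centimetres aside while the robot is not near it.
It also fails if it takes over 208 s, if anything falls off the work surface, if the arm or the gripper's body presses on something with over 40 N, if the wrist force passes 120 N, or if a joint passes its speed limit or range.

## Robot

A 6-joint arm with a two-finger parallel gripper is mounted at the origin on the work surface. World frame = base frame: x ahead of the robot, y to its left, z up, the work surface at z = 0. Lengths are in m, angles in degrees, forces in N, time in s.
With the tool pointing down it reaches from about 0.25 to 0.725 m from the base axis. Payload 9.7 kg.
Tool frame: the origin (TCP) lies midway between the tips of the shut fingers; the grasp point (between the pads) lies 19 mm behind it; z points along the fingers, y is the line along which they close (so a half turn about z gives the same grasp; the last joint's range is limited). The gripper opens to 85 mm and grips with 20 to 120 N. Pads are 22 mm wide; open, the fingers measure 114 mm over their backs; the gripper's body (76 mm by 85 mm) begins 54 mm behind the grasp point. The pads swing forward as they close: fully open they stand 13 mm farther back than shut.
Start: joints at [68.812, 4.979, 10.078, 95.1, 0, 90], TCP at [0.199, 0.513, 0.231] pointing down, gripper open.
Joint ranges: [-179.16, 179.16], [-48.56, 103.87], [-65.8, 70.77], [-126.05, 130.52], [-82.76, 87.17], [-180, 180]. Speed limits (degrees/s): [127.2, 127.2, 147.25, 180, 180, 180].

## Interface

Orientations are given as [roll, pitch, yaw] about the fixed x, y, z axes, in that order (R = Rz(yaw) Ry(pitch) Rx(roll)).
In Python, from workcell import readout, imaging, bot, spotter gives the robot as it stands.
- The arm moves only by the shell command python3 -m jog 'ROWS' [FORCE]. ROWS is JSON, a list of rows, each an object with "rotation": the turn, a rotation vector about the world's x, y, z in degrees, a list of three; "translation": the shift along the world's x, y, z in mm, a list of three; "grip": the finger opening in mm, from 0 to 85.4. In form: [{"rotation": [wx, wy, wz], "translation": [dx, dy, dz], "grip": grip}, ...]. A call has 1 to 20 rows; each row is the pose to reach, as a shift and turn from the pose commanded when the call began; what a row does not reach only later rows make up. A row lasts 1/10 s, in which the tool goes at most 50 mm and 8.59 degrees, less where a joint would pass 70% of its speed; a pose out of reach is approached as far as the arm can. A call with a gripper value outside its range is refused whole. The fingers move at their own pace and stop on an object; FORCE is the grip in N (left out, the last holds). Time passes only in rows, so rows that repeat a pose let the fingers close. It gives the time, the measured TCP pose, the force, the opening and the grip force at its end, in the units of the state.
- readout.get_obs(): the state, without advancing time (a new reading comes with each control period).
- imaging.camera(name): name is "scene" or "top"; returns (picture, depth): 480x640x3 uint8, red, green, blue; 480x640 float32, m along the optical axis (not along the pixel's ray), 0 where there is no reading.
- imaging.camera_info(name): a dict with "vertical_fov" (degrees; the focal length in pixels is half the picture's height over the tangent of half this angle, whatever the lens; pixels are square), "cx", "cy" (the principal point, pixels), "extrinsics" (4x4, takes a point from camera to world coordinates). Camera axes: x right, y down, z forward; pixel columns grow to the right and rows downward; lengths in m; the calibration is good to about 2 mm. A picture is of the moment at which its call begins. camera_info takes no time and is no camera call.
- bot.job_done(): hands the job in; it is judged then, once.
Trained networks look in the newest picture that a camera, given by its name, has taken for a name from the list of things; names that differ only in an ending like _2 or _b are one class to them, and where a whole thing is asked for, a point or a joint stands for the part that bears it (a point fixed in the world has none). Each returns a list of dicts, best first, with "confidence" (0 to 1); they miss things now and then, are a little off and sometimes report something else, mostly with a low value. They report only what shows in the picture. A call takes as long as a camera call.
- spotter.spot_in(camera, target): "box" ([centre column, centre row, width, height] in pixels, round what is visible of it).
- spotter.mark_of(camera, target): "uv" ([column, row] in pixels: a listed point, or the origin of a listed thing).
The state is a dict: "time": time; "q": joint angles; "qd": joint speeds; "joint_efforts": joint torques, N m; "ee_pos": TCP position; "tcp_rot": TCP orientation; "wrist_force": force on the tool from outside, world axes, zero at the start; "torque": the same for the moment, N m; "opening": finger opening in m; "grasp_force": force on a finger pad.
Only numpy, scipy, OpenCV 4.12 (cv2) and the standard library are available. Lean on these libraries where they do the work, as an engineer would, in place of code of your own. Each camera call takes 0.05 s, during which the arm holds its last target. There are 200 camera calls.

## Working session

There is one attempt and no reset: what is moved stays moved. The work goes in short steps, Python scripts to look and compute and a shell command to move; the robot and the scene stay as the last step left them, time stands still between calls to the robot, and variables do not carry over. Pictures are saved under pics/ and viewed, at most 14 in all, crops included, and the job is handed in when it is done.

```bash
mkdir -p pics; ls; python3 - <<'E'
from workcell import readout, imaging
import cv2
o=readout.get_obs(); print({k:o[k] for k in('time','ee_pos','tcp_rot','opening')})
for n in('scene','top'):
    p,d=imaging.camera(n); cv2.imwrite(f'pics/{n}0.png',p[:,:,::-1]); i=imaging.camera_info(n); print(n,i)
E
```

```text
pics
{'time': 0.0, 'ee_pos': array([0.1987028 , 0.51257081, 0.23056172]), 'tcp_rot': array([-1.79918192e+02,  2.06673796e-03,  1.58810291e+02]), 'opening': 0.0853947157619383}
scene {'vertical_fov': 56.44263874003239, 'cx': 314.08117132342556, 'cy': 244.02187276813703, 'extrinsics': array([[ 0.63701911,  0.59923447, -0.48489658,  1.04629499],
       [ 0.77077772, -0.50364895,  0.39017873, -0.40004152],
       [-0.01040911, -0.62229879, -0.78271059,  0.91839857],
       [ 0.        ,  0.        ,  0.        ,  1.        ]])}
top {'vertical_fov': 49.345891774830534, 'cx': 315.5708784470605, 'cy': 235.71132372838005, 'extrinsics': array([[-0.0180931 , -0.98983072,  0.14109498,  0.37241549],
       [-0.99961269,  0.02089244,  0.018384  ,  0.01305266],
       [-0.02114486, -0.14070771, -0.98982536,  1.23786748],
       [ 0.        ,  0.        ,  0.        ,  1.        ]])}
```

View pics/scene0.png

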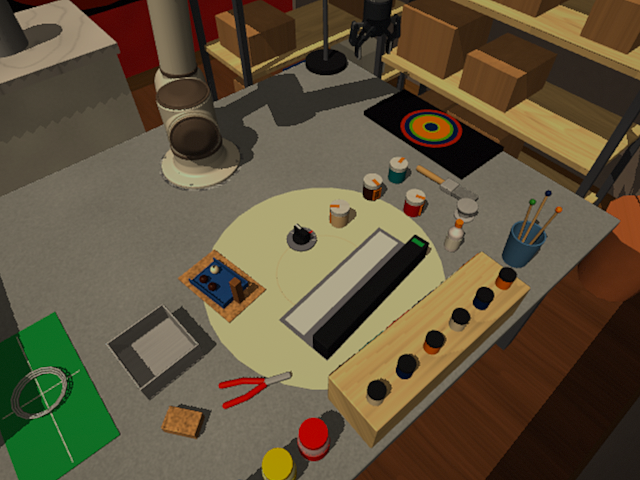

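View pics/top0.png

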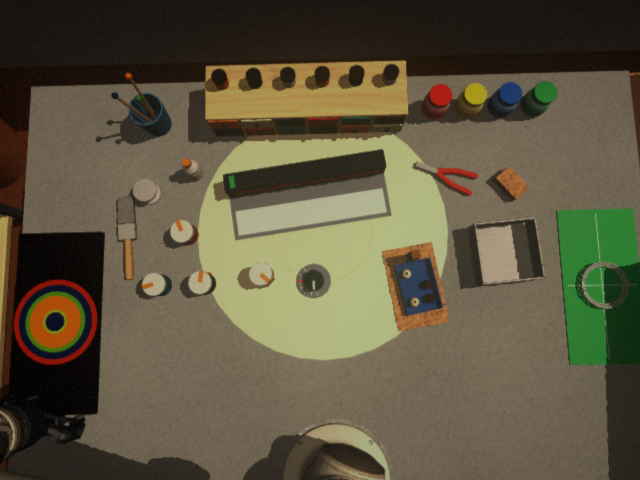

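The scene view shows four jars (cream (339,213), brown (372,186), teal (397,170), red (414,203)), the dial at (301,237), the tray at (222,283) and the tin at (160,350). In the top view the jars are at (261,275), (200,283), (154,285) and (181,233), the dial at (313,281), the tray at (416,285) and the tin at (507,252).

```bash
cat > lib.py <<'E'
import numpy as np, cv2
from workcell import readout, imaging, spotter
def K(n):
    i=imaging.camera_info(n); f=240/np.tan(np.radians(i['vertical_fov']/2)); return f,i['cx'],i['cy'],np.array(i['extrinsics'])
def cloud(n,d):
    f,cx,cy,E=K(n); v,u=np.mgrid[0:480,0:640]
    P=np.stack([(u-cx)/f*d,(v-cy)/f*d,d],-1); return P@E[:3,:3].T+E[:3,3]
def ray(n,u,v):
    f,cx,cy,E=K(n); return E[:3,3],E[:3,:3]@np.array([(u-cx)/f,(v-cy)/f,1])
def onz(n,u,v,z):
    o,r=ray(n,u,v); return o+r*(z-o[2])/r[2]
def proj(n,P):
    f,cx,cy,E=K(n); p=E[:3,:3].T@(np.array(P)-E[:3,3]); return np.array([f*p[0]/p[2]+cx,f*p[1]/p[2]+cy])
def tri(a,b):
    (o1,r1),(o2,r2)=ray(*a),ray(*b); s=np.linalg.lstsq(np.stack([r1,-r2],1),o2-o1,rcond=None)[0]
    p,q=o1+s[0]*r1,o2+s[1]*r2; return (p+q)/2,np.linalg.norm(p-q)
E
python3 - <<'E'
from lib import *
np.set_printoptions(precision=3,suppress=True)
top,dt=imaging.camera('top'); sc,ds=imaging.camera('scene')
np.savez('start.npz',top=top,dt=dt,sc=sc,ds=ds)
Ct=cloud('top',dt);Cs=cloud('scene',ds)
print('table z',np.median(Ct[340:400,150:250,2]),np.median(Cs[430:460,150:220,2]))
def lids(C,pic,n,zmin=.053,zmax=.068):
    m=((C[...,2]>zmin)&(C[...,2]<zmax)&(C[...,0]>.2)&(C[...,0]<.65)&(C[...,1]>.05)&(C[...,1]<.6)).astype(np.uint8)
    k,l,s,c=cv2.connectedComponentsWithStats(m)
    hsv=cv2.cvtColor(pic,cv2.COLOR_RGB2HSV)
    for i in range(1,k):
        if s[i,4]<60: continue
        P=C[l==i]; z=np.median(P[:,2]); 
        om=(l==i)&(hsv[...,0]>3)&(hsv[...,0]<20)&(hsv[...,1]>150)&(hsv[...,2]>120)
        mid=(P[:,:2].min(0)+P[:,:2].max(0))/2
        o=C[om][:,:2].mean(0)-P[:,:2].mean(0) if om.any() else [0,0]
        print(n,'px',c[i],s[i,4],'mean',P.mean(0),'mid',mid,'size',np.ptp(P[:,:2],axis=0),'stripe',om.sum(),np.degrees(np.arctan2(o[1],o[0])))
lids(Ct,top,'top');lids(Cs,sc,'scene')
for t in ('jar_a','tray','tray_spout','tin','dial_grip','dial_mark','reader','reader_window','mat','dial_base','bead_1'):
    for n in('top','scene'): print(t,n,[(np.round(x['uv']),round(x['confidence'],2)) for x in spotter.mark_of(n,t)[:6]])
a=cv2.resize(top[210:310,130:350],None,fx=3.6,fy=3.6,interpolation=cv2.INTER_CUBIC)
cv2.imwrite('pics/c1.png',a[:,:,::-1])
b=cv2.resize(top[205:335,370:550],None,fx=4.4,fy=4.4,interpolation=cv2.INTER_CUBIC)
cv2.imwrite('pics/c2.png',b[:,:,::-1])
E
```

```text
table z 7.860138910187331e-05 -0.0012512807786459468
top px [181.234 230.751] 406 mean [0.558 0.343 0.06 ] mid [0.558 0.344] size [0.051 0.052] stripe 40 24.154149531814756
top px [259.993 273.309] 417 mean [0.457 0.162 0.06 ] mid [0.458 0.162] size [0.05  0.051] stripe 39 -133.08915654415767
top px [199.533 282.009] 424 mean [0.44  0.299 0.06 ] mid [0.44 0.3 ] size [0.05  0.052] stripe 45 -4.633424651468109
top px [153.243 283.696] 428 mean [0.438 0.404 0.06 ] mid [0.438 0.405] size [0.05  0.052] stripe 45 104.1744656983768
scene px [398.949 163.482] 195 mean [0.443 0.402 0.058] mid [0.443 0.403] size [0.053 0.056] stripe 17 113.80174244749576
scene px [372.944 180.458] 214 mean [0.445 0.297 0.058] mid [0.445 0.298] size [0.053 0.055] stripe 21 0.6061694059778506
scene px [415.451 196.361] 233 mean [0.562 0.34  0.058] mid [0.561 0.341] size [0.054 0.052] stripe 22 36.93311334599265
scene px [339.696 207.284] 250 mean [0.461 0.159 0.058] mid [0.46 0.16] size [0.052 0.053] stripe 20 -150.35444708697315
jar_a top [(array([263., 276.]), 0.98), (array([204., 284.]), 0.9), (array([191., 2
[... 740 characters left out ...]
., 282.]), 0.67)]
dial_mark scene [(array([311., 230.]), 0.9)]
reader top [(array([311., 211.]), 0.81)]
reader scene [(array([343., 278.]), 0.94)]
reader_window top [(array([305., 184.]), 0.89), (array([199., 173.]), 0.41), (array([310., 209.]), 0.33)]
reader_window scene [(array([366., 287.]), 0.64)]
mat top [(array([417., 304.]), 0.22)]
mat scene []
dial_base top [(array([313., 278.]), 0.79)]
dial_base scene [(array([302., 239.]), 0.81)]
bead_1 top [(array([407., 272.]), 0.62), (array([425., 286.]), 0.59), (array([194., 231.]), 0.58), (array([418., 303.]), 0.44), (array([431., 297.]), 0.44)]
bead_1 scene [(array([200., 276.]), 0.6), (array([214., 287.]), 0.56), (array([213., 270.]), 0.51)]
```

View pics/c1.png

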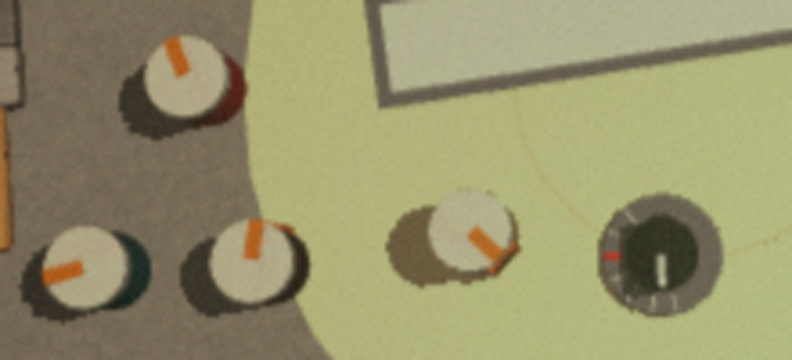

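View pics/c2.png

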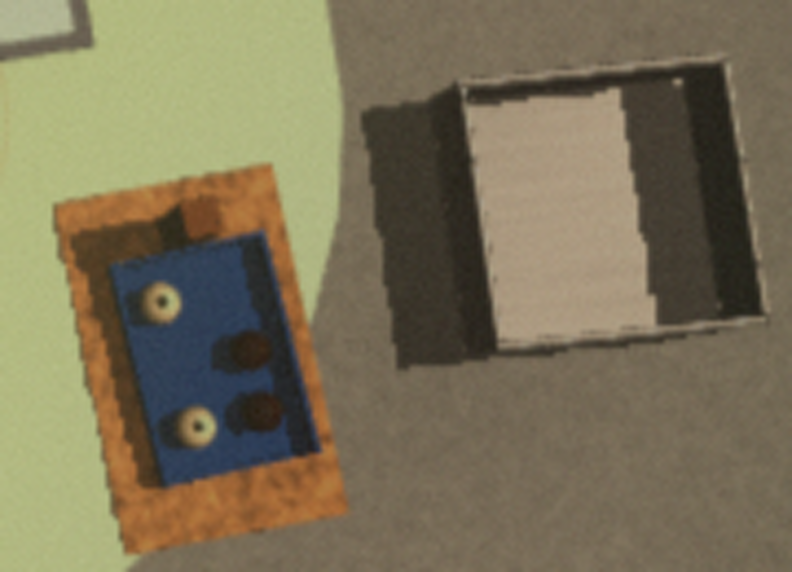

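The crops show four jars with orange lid stripes, the dial pointer (white line, (661,270)) pointing towards the robot and the red mark at (612,256). The tray's post (200,215) is on the far side and its lip on the robot's side, with 4 beads (2 cream, 2 brown). Next I rectify the picture onto known planes and measure the angles.

```bash
cat >> lib.py <<'E'
# ortho view: 1 px = 1 mm, row grows with -x (top x=0.75), col grows with -y (left y=0.55)
X0,Y0=.75,.55
def ortho(n,pic,z,s=1):
    W=np.float32([[.7,.5],[.7,-.5],[.25,-.5],[.25,.5]])
    src=np.float32([proj(n,[a,b,z]) for a,b in W]); dst=np.float32([[(Y0-b)*1000*s,(X0-a)*1000*s] for a,b in W])
    return cv2.warpPerspective(pic,cv2.getPerspectiveTransform(src,dst),(int(1100*s),int(550*s)),flags=cv2.INTER_CUBIC)
def w(u,v): return np.array([X0-v/1000,Y0-u/1000])
def stripe(n,pic,c,z=.06):
    "lid stripe direction (deg) and length for a jar at c"
    h=cv2.cvtColor(ortho(n,pic,z),cv2.COLOR_RGB2HSV).astype(int)
    v,u=np.mgrid[0:h.shape[0],0:h.shape[1]]; x=X0-v/1000-c[0]; y=Y0-u/1000-c[1]
    m=(x**2+y**2<.025**2)&(h[...,0]>3)&(h[...,0]<22)&(h[...,1]>110)&(h[...,2]>90)
    return np.degrees(np.arctan2(y[m].mean(),x[m].mean())),np.hypot(x[m].mean(),y[m].mean()),m.sum()
def jars(pic,d):
    C=cloud('top',d); m=((C[...,2]>.053)&(C[...,2]<.068)&(C[...,0]>.2)&(C[...,0]<.68)&(C[...,1]>-.3)&(C[...,1]<.6)).astype(np.uint8)
    k,l,s,c=cv2.connectedComponentsWithStats(m); out=[]
    for i in range(1,k):
        if not 250<s[i,4]<600: continue
        p=C[l==i]; r=(cv2.minEnclosingCircle(np.float32(p[:,:2]*1000)))
        if r[1]>33: continue
        cc=onz('top',*c[i],.06)[:2]
        out.append((cc,p[:,2].mean(),r[1],stripe('top',pic,cc)))
    return out
E
python3 - <<'E'
from lib import *
np.set_printoptions(precision=4,suppress=True)
D=np.load('start.npz'); top,sc,dt=D['top'],D['sc'],D['dt']
for j in jars(top,dt): print('jar',j[0],j[1],j[2],j[3],'scene stripe',stripe('scene',sc,j[0]))
def big(m): 
    c=max(cv2.findContours(m.astype(np.uint8),cv2.RETR_EXTERNAL,cv2.CHAIN_APPROX_NONE)[0],key=cv2.contourArea); return c
def rect(m,name):
    r=cv2.minAreaRect(big(m)); b=cv2.boxPoints(r); e=[w(*p) for p in b]; l=max(((e[1]-e[0]),(e[2]-e[1])),key=np.linalg.norm)
    print(name,w(*r[0]),'size',r[1],'long axis deg',np.degrees(np.arctan2(l[1],l[0]))%180)
for n,p in(('top',top),('scene',sc)):
    o=ortho(n,p,0.); h=cv2.cvtColor(o,cv2.COLOR_RGB2HSV).astype(int)
    v,u=np.mgrid[0:550,0:1100]; x=X0-v/1000;y=Y0-u/1000
    m=(h[...,1]<40)&(h[...,2]>140)&(abs(y)<.24)&(x>.48)&(x<.66)
    rect(cv2.morphologyEx(m.astype(np.uint8),cv2.MORPH_OPEN,np.ones((9,9))),n+' band')
    o=ortho(n,p,.003); h=cv2.cvtColor(o,cv2.COLOR_RGB2HSV).astype(int)
    m=(h[...,0]>5)&(h[...,0]<18)&(h[...,1]>110)&(y<-.1)&(y>-.35)&(x<.56)
    rect(m|((h[...,0]>100)&(h[...,0]<125)&(h[...,1]>90)&(y<-.1)&(y>-.35)&(x<.56)),n+' mat')
    o=ortho(n,p,.008,4); h=cv2.cvtColor(o,cv2.COLOR_RGB2HSV).astype(int)
    v,u=np.mgrid[0:2200,0:4400]/4; x=X0-v/1000;y=Y0-u/1000
    near=(abs(x-.44)<.06)&(abs(y-.045)<.06)
    m=near&((h[...,1]<70)&(h[...,2]<200)|(h[...,2]<70))
    c=cv2.minEnclosingCircle(big(cv2.morphologyEx(m.astype(np.uint8),cv2.MORPH_OPEN,np.ones((9,9))))); print(n,'plate',w(c[0][0]/4,c[0][1]/4),c[1]/4)
    m=near&((h[...,0]<8)|(h[...,0]>172))&(h[...,1]>110)&(h[...,2]>90); print(n,'mark',x[m].mean(),y[m].mean(),m.sum())
# tin rim and tray/post from top depth
C=cloud('top',dt)
m=(C[...,1]<-.25)&(C[...,1]>-.55)&(C[...,0]<.64)&(C[...,2]>.045)&(C[...,2]<.075)&(C[...,0]>.35)
q=C[m]; r=cv2.minAreaRect(np.float32(q[:,:2]*1000)); print('tin',r,q[:,2].mean())
m=(C[...,1]<-.1)&(C[...,1]>-.32)&(C[...,0]<.56)&(C[...,2]>.068)&(C[...,2]<.095)&(C[...,0]>.35)
q=C[m]; r=cv2.minAreaRect(np.float32(q[:,:2]*1000)); print('post',r,q[:,2].mean(),q.mean(0),m.sum())
a=ortho('top',top,.044,8)[(750-500)*8:(750-390)*8,(550-100)*8:(550+10)*8]
b=ortho('scene',sc,.044,8)[(750-500)*8:(750-390)*8,(550-100)*8:(550+10)*8]
z=np.hstack([a,b]); z=cv2.resize(z,(800,400)); cv2.imwrite('pics/dial.png',z[:,:,::-1])
E
```

```text
jar [0.5583 0.3428] 0.05965994464220397 26.47020721435547 (np.float64(25.770551912623834), np.float64(0.01298580589778775), np.int64(268)) scene stripe (np.float64(17.63311516954783), np.float64(0.013159261497905002), np.int64(274))
jar [0.4572 0.1621] 0.059690178013678985 26.429630279541016 (np.float64(-134.23320010104038), np.float64(0.013051598734484379), np.int64(248)) scene stripe (np.float64(-124.88260684986945), np.float64(0.012628632120188017), np.int64(262))
jar [0.4402 0.2991] 0.059784076506485165 26.362741470336914 (np.float64(-3.9160580171868715), np.float64(0.012781947694205438), np.int64(267)) scene stripe (np.float64(-8.92218968439275), np.float64(0.012866936447990474), np.int64(287))
jar [0.4384 0.4043] 0.05997228937494868 26.57945442199707 (np.float64(102.7914741472008), np.float64(0.013238601776691946), np.int64(268)) scene stripe (np.float64(99.6926299442551), np.float64(0.012121591834749514), np.int64(300))Traceback (most recent call last):
  File "<stdin>", line 14, in <module>
  File "<stdin>", line 8, in rect
  File "<stdin>", line 6, in big
ValueError: max() iterable argument is empty
```

```bash
cat > m2.py <<'E'
from lib import *
np.set_printoptions(precision=4,suppress=True)
D=np.load('start.npz'); top,sc,dt=D['top'],D['sc'],D['dt']
def big(m): return max(cv2.findContours(m.astype(np.uint8),cv2.RETR_EXTERNAL,cv2.CHAIN_APPROX_NONE)[0],key=cv2.contourArea)
def rect(m,name):
    try: r=cv2.minAreaRect(big(m))
    except ValueError: print(name,'none'); return
    b=cv2.boxPoints(r); e=[w(*p) for p in b]; l=max(((e[1]-e[0]),(e[2]-e[1])),key=np.linalg.norm)
    print(name,w(*r[0]),'size',r[1],'long axis deg',np.degrees(np.arctan2(l[1],l[0]))%180)
for n,p,bp in(('top',top,(310,211)),('scene',sc,(343,278))):
    o=ortho(n,p,0.); h=cv2.cvtColor(o,cv2.COLOR_RGB2HSV).astype(int)
    hb=cv2.cvtColor(p,cv2.COLOR_RGB2HSV).astype(int)[bp[1],bp[0]]; print('band hsv',hb)
    v,u=np.mgrid[0:550,0:1100]; x=X0-v/1000;y=Y0-u/1000
    m=(h[...,1]<hb[1]+22)&(h[...,2]>hb[2]-40)&(abs(y)<.26)&(x>.46)&(x<.68)
    rect(cv2.morphologyEx(m.astype(np.uint8),cv2.MORPH_OPEN,np.ones((9,9))),n+' band')
    o=ortho(n,p,.003); h=cv2.cvtColor(o,cv2.COLOR_RGB2HSV).astype(int)
    m=((h[...,0]>3)&(h[...,0]<18)&(h[...,1]>110)|(h[...,0]>100)&(h[...,0]<125)&(h[...,1]>90))&(y<-.1)&(y>-.35)&(x<.56)
    rect(m,n+' mat')
    o=ortho(n,p,.008,4); h=cv2.cvtColor(o,cv2.COLOR_RGB2HSV).astype(int)
    v,u=np.mgrid[0:2200,0:4400]/4; x=X0-v/1000;y=Y0-u/1000
    near=(abs(x-.44)<.06)&(abs(y-.045)<.06)
    m=near&((h[...,1]<70)|(h[...,2]<70))
    c=cv2.minEnclosingCircle(big(cv2.morphologyEx(m.astype(np.uint8),cv2.MORPH_OPEN,np.ones((9,9))))); print(n,'plate',w(c[0][0]/4,c[0][1]/4),c[1]/4)
    m=near&((h[...,0]<8)|(h[...,0]>172))&(h[...,1]>110)&(h[...,2]>90); print(n,'mark',x[m].mean(),y[m].mean(),m.sum())
C=cloud('top',dt)
m=(C[...,1]<-.25)&(C[...,1]>-.55)&(C[...,0]<.64)&(C[...,2]>.045)&(C[...,2]<.075)&(C[...,0]>.35)
q=C[m]; r=cv2.minAreaRect(np.float32(q[:,:2]*1000)); print('tin',r,q[:,2].mean())
m=(C[...,1]<-.1)&(C[...,1]>-.32)&(C[...,0]<.56)&(C[...,2]>.068)&(C[...,2]<.095)&(C[...,0]>.35)
q=C[m]; r=cv2.minAreaRect(np.float32(q[:,:2]*1000)); print('post',r,q[:,2].mean(),q.mean(0),m.sum())
f=lambda n,p:ortho(n,p,.044,4)[(750-500)*4:(750-390)*4,(550-100)*4:(550+10)*4]
z=cv2.resize(np.hstack([f('top',top),f('scene',sc)]),(800,400)); cv2.imwrite('pics/dial.png',z[:,:,::-1])
E
python3 m2.py
```

```text
band hsv [ 33  48 179]
top band [0.6082 0.0474] size (61.008609771728516, 360.62030029296875) long axis deg 97.853325
top mat [ 0.4244 -0.1952] size (190.24041748046875, 121.7262954711914) long axis deg 9.574219
top plate [0.442  0.0423] 39.538578033447266
top mark 0.4417943376068376 0.07528258547008551 936
band hsv [ 22  51 175]
scene band [0.6091 0.0463] size (61.000911712646484, 360.739013671875) long axis deg 97.89171
scene mat [ 0.4271 -0.1971] size (191.39613342285156, 121.13015747070312) long axis deg 9.659912
scene plate [0.4394 0.0414] 48.028987884521484
scene mark 0.44295142857142855 0.07360897959183679 1225
tin ((499.0363464355469, -400.05535888671875), (140.24658203125, 142.826416015625), 4.745102882385254) 0.05589859613818755
post ((492.3510437011719, -185.92921447753906), (20.130081176757812, 19.935813903808594), 13.349374771118164) 0.07931822591157164 [ 0.492  -0.1853  0.0793] 89
```

View pics/dial.png

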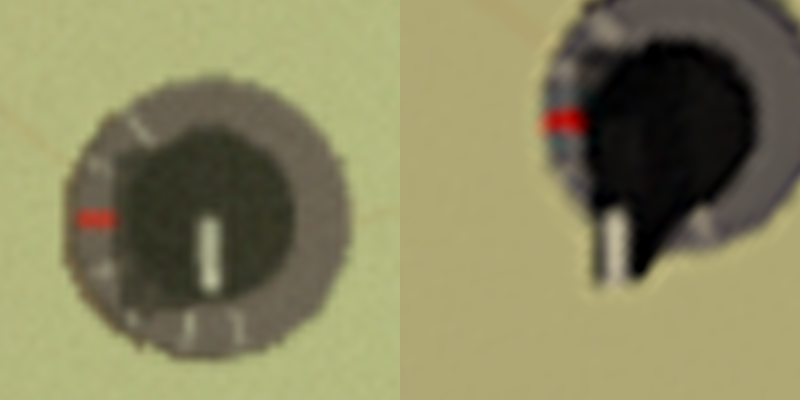

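The dial crop shows the pointer (209,218)→(210,290) aimed straight along world -x and the red mark at (97,220), along +y. So the dial needs 90° clockwise about (0.441, 0.0425).

```bash
python3 -m jog '[{"rotation":[0,0,21],"translation":[242,-470,-100],"grip":45},{"rotation":[0,0,21],"translation":[242,-470,-100],"grip":45},{"rotation":[0,0,21],"translation":[242,-470,-100],"grip":45},{"rotation":[0,0,21],"translation":[242,-470,-100],"grip":45},{"rotation":[0,0,21],"translation":[242,-470,-100],"grip":45},{"rotation":[0,0,21],"translation":[242,-470,-100],"grip":45},{"rotation":[0,0,21],"translation":[242,-470,-100],"grip":45},{"rotation":[0,0,21],"translation":[242,-470,-100],"grip":45},{"rotation":[0,0,21],"translation":[242,-470,-100],"grip":45},{"rotation":[0,0,21],"translation":[242,-470,-100],"grip":45},{"rotation":[0,0,21],"translation":[242,-470,-100],"grip":45},{"rotation":[0,0,21],"translation":[242,-470,-100],"grip":45},{"rotation":[0,0,21],"translation":[242,-470,-100],"grip":45},{"rotation":[0,0,21],"translation":[242,-470,-100],"grip":45},{"rotation":[0,0,21],"translation":[242,-470,-100],"grip":45}]' 60; python3 -c "
from workcell import readout;print(readout.get_obs()['q'])"
```

```text
time: 2.8
ee_pos: [0.4406, 0.0439, 0.1317]
tcp_rot: [180.0, 0.0, 179.9]
wrist_force: [-0.5, 0.0, -0.2]
opening: 0.0451
grasp_force: 0.0
[ 5.68295435e+00 -1.06164166e+01 -1.59110959e+01  8.46687809e+01
  7.08712690e-03  5.76724831e+00]
```

```bash
python3 -m jog '[{"rotation":[0,0,0],"translation":[0,-1,-50],"grip":45},{"rotation":[0,0,0],"translation":[0,-1,-90],"grip":45},{"rotation":[0,0,0],"translation":[0,-1,-113],"grip":45},{"rotation":[0,0,0],"translation":[0,-1,-113],"grip":45},{"rotation":[0,0,0],"translation":[0,-1,-113],"grip":5},{"rotation":[0,0,0],"translation":[0,-1,-113],"grip":5},{"rotation":[0,0,0],"translation":[0,-1,-113],"grip":5},{"rotation":[0,0,0],"translation":[0,-1,-113],"grip":5},{"rotation":[0,0,0],"translation":[0,-1,-113],"grip":5},{"rotation":[0,0,0],"translation":[0,-1,-113],"grip":5},{"rotation":[0,0,0],"translation":[0,-1,-113],"grip":5}]' 30
```

```text
time: 3.9
ee_pos: [0.4417, 0.0418, 0.0201]
tcp_rot: [180.0, 0.1, 179.8]
wrist_force: [-2.5, -0.8, 8.4]
opening: 0.0133
grasp_force: 32.6
```

```bash
python3 -m jog '[{"rotation":[0,0,-8],"translation":[0,0,0],"grip":5},{"rotation":[0,0,-16],"translation":[0,0,0],"grip":5},{"rotation":[0,0,-24],"translation":[0,0,0],"grip":5},{"rotation":[0,0,-32],"translation":[0,0,0],"grip":5},{"rotation":[0,0,-40],"translation":[0,0,0],"grip":5},{"rotation":[0,0,-48],"translation":[0,0,0],"grip":5},{"rotation":[0,0,-56],"translation":[0,0,0],"grip":5},{"rotation":[0,0,-64],"translation":[0,0,0],"grip":5},{"rotation":[0,0,-72],"translation":[0,0,0],"grip":5},{"rotation":[0,0,-80],"translation":[0,0,0],"grip":5},{"rotation":[0,0,-86],"translation":[0,0,0],"grip":5},{"rotation":[0,0,-90],"translation":[0,0,0],"grip":5},{"rotation":[0,0,-90],"translation":[0,0,0],"grip":5},{"rotation":[0,0,-90],"translation":[0,0,0],"grip":5},{"rotation":[0,0,-90],"translation":[0,0,0],"grip":5}]' 30
```

```text
time: 5.4
ee_pos: [0.4435, 0.0435, 0.0202]
tcp_rot: [179.7, -0.2, 89.9]
wrist_force: [9.3, 10.5, -2.4]
opening: 0.0132
grasp_force: 31.5
```

```bash
python3 -m jog '[{"rotation":[0,0,-0],"translation":[0,0,0],"grip":45},{"rotation":[0,0,0],"translation":[0,0,0],"grip":45},{"rotation":[0,0,0],"translation":[0,0,0],"grip":45},{"rotation":[0,0,0],"translation":[0,0,0],"grip":45},{"rotation":[0,0,0],"translation":[0,0,50],"grip":45},{"rotation":[0,0,0],"translation":[0,0,100],"grip":60},{"rotation":[0,0,0],"translation":[-80,0,130],"grip":75},{"rotation":[0,0,0],"translation":[-130,0,130],"grip":75},{"rotation":[0,0,0],"translation":[-130,0,130],"grip":75},{"rotation":[0,0,0],"translation":[-130,0,130],"grip":75}]'
python3 - <<'E'
from lib import *
top,dt=imaging.camera('top')
from lib import *
a=ortho('top',top,.044,4)[(750-500)*4:(750-390)*4,(550-100)*4:(550+10)*4]
cv2.imwrite('pics/dial2.png',a[:,:,::-1])
for j in jars(top,dt): print('jar',j)
E
```

```text
time: 6.4
ee_pos: [0.3085, 0.0417, 0.1497]
tcp_rot: [179.9, -0.0, 89.8]
wrist_force: [2.0, 0.2, 0.1]
opening: 0.0746
grasp_force: 0.0
jar (array([0.55833442, 0.34301351]), np.float64(0.059508119863530516), 26.57306671142578, (np.float64(24.831515519746695), np.float64(0.012976401903506981), np.int64(270)))
jar (array([0.45714928, 0.16191008]), np.float64(0.059685572356857994), 26.238136291503906, (np.float64(-134.90080318790493), np.float64(0.012950213065787336), np.int64(251)))
jar (array([0.44012483, 0.29902598]), np.float64(0.05982537521164806), 26.652212142944336, (np.float64(-3.645490188304512), np.float64(0.012837475650897193), np.int64(267)))
jar (array([0.43826996, 0.40424026]), np.float64(0.05981423424837114), 27.077259063720703, (np.float64(102.11477929171654), np.float64(0.01333427497864752), np.int64(263)))
```

View pics/dial2.png

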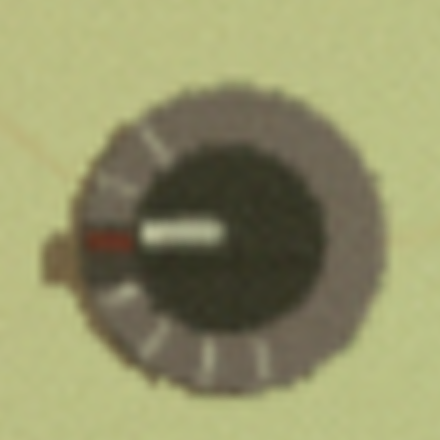

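The pointer (222,231)→(142,235) now meets the red mark (108,240). Next, the cream jar.

```bash
python3 -m jog '[{"rotation":[0,0,0],"translation":[38,30,0],"grip":70},{"rotation":[0,0,0],"translation":[76,61,0],"grip":70},{"rotation":[0,0,0],"translation":[114,92,0],"grip":70},{"rotation":[0,0,0],"translation":[149,120,0],"grip":70},{"rotation":[0,0,0],"translation":[149,120,-30],"grip":70},{"rotation":[0,0,0],"translation":[149,120,-30],"grip":70},{"rotation":[0,0,0],"translation":[149,120,-70],"grip":70},{"rotation":[0,0,0],"translation":[149,120,-110],"grip":70},{"rotation":[0,0,0],"translation":[149,120,-132],"grip":70},{"rotation":[0,0,0],"translation":[149,120,-132],"grip":70},{"rotation":[0,0,0],"translation":[149,120,-132],"grip":40},{"rotation":[0,0,0],"translation":[149,120,-132],"grip":40},{"rotation":[0,0,0],"translation":[149,120,-132],"grip":40},{"rotation":[0,0,0],"translation":[149,120,-132],"grip":40},{"rotation":[0,0,0],"translation":[149,120,-132],"grip":40},{"rotation":[0,0,0],"translation":[149,120,-132],"grip":40}]' 40
```

```text
time: 8.05
ee_pos: [0.4609, 0.1621, 0.0183]
tcp_rot: [179.8, -0.0, 89.8]
wrist_force: [-0.6, -1.1, 8.1]
opening: 0.0516
grasp_force: 42.5
```

```bash
python3 -m jog '[{"rotation":[0,0,0],"translation":[0,0,45],"grip":40},{"rotation":[0,0,8],"translation":[0,0,90],"grip":40},{"rotation":[0,0,16],"translation":[30,-40,90],"grip":40},{"rotation":[0,0,24],"translation":[60,-80,90],"grip":40},{"rotation":[0,0,32],"translation":[90,-120,90],"grip":40},{"rotation":[0,0,40],"translation":[120,-160,90],"grip":40},{"rotation":[0,0,48],"translation":[150,-200,90],"grip":40},{"rotation":[0,0,56],"translation":[165,-240,90],"grip":40},{"rotation":[0,0,64],"translation":[165,-240,90],"grip":40},{"rotation":[0,0,72],"translation":[165,-240,90],"grip":40},{"rotation":[0,0,80],"translation":[165,-240,90],"grip":40},{"rotation":[0,0,88],"translation":[165,-240,90],"grip":40},{"rotation":[0,0,96],"translation":[165,-240,90],"grip":40},{"rotation":[0,0,104],"translation":[165,-240,90],"grip":40},{"rotation":[0,0,112],"translation":[165,-240,90],"grip":40},{"rotation":[0,0,120],"translation":[165,-240,90],"grip":40},{"rotation":[0,0,128],"translation":[165,-240,90],"grip":40},{"rotation":[0,0,136],"translation":[165,-240,60],"grip":40},{"rotation":[0,0,142],"translation":[165,-240,40],"grip":40},{"rotation":[0,0,142],"translation":[165,-240,40],"grip":40}]'
```

```text
time: 10.05
ee_pos: [0.6232, -0.078, 0.0537]
tcp_rot: [179.8, -0.1, -128.1]
wrist_force: [-0.6, 0.1, -1.4]
opening: 0.0513
grasp_force: 42.6
```

```bash
python3 -m jog '[{"rotation":[0,0,0],"translation":[0,0,0],"grip":40},{"rotation":[0,0,0],"translation":[0,0,-20],"grip":40},{"rotation":[0,0,0],"translation":[0,0,-32],"grip":40},{"rotation":[0,0,0],"translation":[0,0,-39],"grip":40},{"rotation":[0,0,0],"translation":[0,0,-39],"grip":40},{"rotation":[0,0,0],"translation":[0,0,-39],"grip":40}]'
```

```text
time: 10.65
ee_pos: [0.6251, -0.0782, 0.018]
tcp_rot: [-180.0, 0.0, -128.2]
wrist_force: [-0.6, -0.6, -1.9]
opening: 0.051
grasp_force: 42.6
```

```bash
python3 -m jog '[{"rotation":[0,0,0],"translation":[0,0,0],"grip":68},{"rotation":[0,0,0],"translation":[0,0,0],"grip":68},{"rotation":[0,0,0],"translation":[0,0,0],"grip":68},{"rotation":[0,0,0],"translation":[0,0,0],"grip":68},{"rotation":[0,0,0],"translation":[0,0,45],"grip":68},{"rotation":[0,0,0],"translation":[0,0,90],"grip":68},{"rotation":[0,0,0],"translation":[-40,30,130],"grip":68},{"rotation":[0,0,0],"translation":[-80,60,130],"grip":68},{"rotation":[0,0,0],"translation":[-120,100,130],"grip":68},{"rotation":[0,0,0],"translation":[-160,140,130],"grip":68},{"rotation":[0,0,0],"translation":[-200,150,130],"grip":68},{"rotation":[0,0,0],"translation":[-200,150,130],"grip":68},{"rotation":[0,0,0],"translation":[-200,150,130],"grip":68}]'
cat > look.py <<'E'
from lib import *
np.set_printoptions(precision=4,suppress=True)
top,dt=imaging.camera('top'); R0=np.array([.6085,.047]); a=np.radians(7.87); R=np.array([[np.cos(a),np.sin(a)],[-np.sin(a),np.cos(a)]])
for c,z,r,s in jars(top,dt): print('jar',c,'z',round(z,4),'stripe',np.round(s,3),'in reader',R@(c-R0),'yaw err',round(s[0]-7.87,1))
o=readout.get_obs(); print(o['time'],o['ee_pos'],o['tcp_rot'],o['q'][[0,5]],o['opening'])
E
python3 look.py
```

```text
time: 11.95
ee_pos: [0.4238, 0.0726, 0.148]
tcp_rot: [-179.9, 0.1, -128.1]
wrist_force: [1.8, -0.8, 0.7]
opening: 0.0679
grasp_force: 0.0
jar [ 0.6236 -0.0766] z 0.0592 stripe [  7.387   0.013 253.   ] in reader [-0.0019 -0.1245] yaw err -0.5
jar [0.5586 0.3429] z 0.0596 stripe [ 25.668   0.013 271.   ] in reader [-0.0089  0.3   ] yaw err 17.8
jar [0.4401 0.299 ] z 0.0597 stripe [ -3.767   0.013 268.   ] in reader [-0.1323  0.2727] yaw err -11.6
jar [0.4384 0.4041] z 0.0597 stripe [102.567   0.013 263.   ] in reader [-0.1196  0.3771] yaw err 94.7
12.0 [0.425  0.0721 0.1479] [-179.9174    0.0752 -128.1199] [  9.6337 -42.2464] 0.06803686337115485
```

```bash
python3 -m jog '[{"rotation":[0,0,0],"translation":[4,45,0],"grip":70},{"rotation":[0,0,0],"translation":[7,90,0],"grip":70},{"rotation":[0,0,0],"translation":[10,135,0],"grip":70},{"rotation":[0,0,0],"translation":[13,180,0],"grip":70},{"rotation":[0,0,0],"translation":[15,227,0],"grip":70},{"rotation":[0,0,0],"translation":[15,227,-30],"grip":70},{"rotation":[0,0,0],"translation":[15,227,-30],"grip":70},{"rotation":[0,0,0],"translation":[15,227,-70],"grip":70},{"rotation":[0,0,0],"translation":[15,227,-110],"grip":70},{"rotation":[0,0,0],"translation":[15,227,-130],"grip":70},{"rotation":[0,0,0],"translation":[15,227,-130],"grip":70},{"rotation":[0,0,0],"translation":[15,227,-130],"grip":40},{"rotation":[0,0,0],"translation":[15,227,-130],"grip":40},{"rotation":[0,0,0],"translation":[15,227,-130],"grip":40},{"rotation":[0,0,0],"translation":[15,227,-130],"grip":40},{"rotation":[0,0,0],"translation":[15,227,-130],"grip":40},{"rotation":[0,0,0],"translation":[15,227,-130],"grip":40}]' 40
```

```text
time: 13.7
ee_pos: [0.4411, 0.2992, 0.0192]
tcp_rot: [-179.9, 0.2, -128.2]
wrist_force: [1.2, -1.7, 6.7]
opening: 0.0509
grasp_force: 42.3
```

```bash
python3 -m jog '[{"rotation":[0,0,0],"translation":[0,0,45],"grip":40},{"rotation":[0,0,0],"translation":[0,0,90],"grip":40},{"rotation":[0,0,4],"translation":[20,-40,90],"grip":40},{"rotation":[0,0,8],"translation":[45,-80,90],"grip":40},{"rotation":[0,0,11.6],"translation":[70,-120,90],"grip":40},{"rotation":[0,0,11.6],"translation":[95,-160,90],"grip":40},{"rotation":[0,0,11.6],"translation":[120,-200,90],"grip":40},{"rotation":[0,0,11.6],"translation":[145,-240,90],"grip":40},{"rotation":[0,0,11.6],"translation":[165,-275,90],"grip":40},{"rotation":[0,0,11.6],"translation":[173,-294,90],"grip":40},{"rotation":[0,0,11.6],"translation":[173,-294,60],"grip":40},{"rotation":[0,0,11.6],"translation":[173,-294,30],"grip":40},{"rotation":[0,0,11.6],"translation":[173,-294,12],"grip":40},{"rotation":[0,0,11.6],"translation":[173,-294,5],"grip":40},{"rotation":[0,0,11.6],"translation":[173,-294,-1],"grip":40},{"rotation":[0,0,11.6],"translation":[173,-294,-1],"grip":40},{"rotation":[0,0,11.6],"translation":[173,-294,-1],"grip":40}]'
```

```text
time: 15.4
ee_pos: [0.6133, 0.005, 0.0193]
tcp_rot: [-179.9, 0.1, -116.6]
wrist_force: [-5.2, -0.4, 9.5]
opening: 0.0508
grasp_force: 43.7
```

```bash
python3 -m jog '[{"rotation":[0,0,0],"translation":[0,0,0],"grip":68},{"rotation":[0,0,0],"translation":[0,0,0],"grip":68},{"rotation":[0,0,0],"translation":[0,0,0],"grip":68},{"rotation":[0,0,0],"translation":[0,0,0],"grip":68},{"rotation":[0,0,0],"translation":[0,0,45],"grip":68},{"rotation":[0,0,0],"translation":[0,0,90],"grip":68},{"rotation":[0,0,0],"translation":[-40,30,130],"grip":68},{"rotation":[0,0,0],"translation":[-80,60,130],"grip":68},{"rotation":[0,0,0],"translation":[-120,90,130],"grip":68},{"rotation":[0,0,0],"translation":[-160,100,130],"grip":68},{"rotation":[0,0,0],"translation":[-190,100,130],"grip":68},{"rotation":[0,0,0],"translation":[-190,100,130],"grip":68},{"rotation":[0,0,0],"translation":[-190,100,130],"grip":68}]'
python3 look.py
```

```text
time: 16.7
ee_pos: [0.4228, 0.105, 0.1468]
tcp_rot: [-179.9, 0.1, -116.5]
wrist_force: [0.4, 0.4, -0.1]
opening: 0.0681
grasp_force: 0.0
jar [ 0.6237 -0.0765] z 0.0593 stripe [  7.446   0.013 253.   ] in reader [-0.0018 -0.1244] yaw err -0.4
jar [0.6122 0.0066] z 0.0593 stripe [  3.636   0.013 255.   ] in reader [-0.0019 -0.0405] yaw err -4.2
jar [0.5584 0.3427] z 0.0597 stripe [ 25.937   0.013 266.   ] in reader [-0.0092  0.2998] yaw err 18.1
jar [0.4384 0.404 ] z 0.0597 stripe [102.922   0.013 257.   ] in reader [-0.1196  0.3769] yaw err 95.1
16.75 [0.4234 0.1049 0.1466] [-179.9423    0.0446 -116.5805] [ 13.9189 -49.5006] 0.06824788478846672
```

```bash
python3 -m jog '[{"rotation":[0,0,0],"translation":[20,40,0],"grip":70},{"rotation":[0,0,0],"translation":[43,80,0],"grip":70},{"rotation":[0,0,0],"translation":[67,120,0],"grip":70},{"rotation":[0,0,0],"translation":[90,160,0],"grip":70},{"rotation":[0,0,0],"translation":[113,200,0],"grip":70},{"rotation":[0,0,0],"translation":[135,238,0],"grip":70},{"rotation":[0,0,0],"translation":[135,238,-30],"grip":70},{"rotation":[0,0,0],"translation":[135,238,-30],"grip":70},{"rotation":[0,0,0],"translation":[135,238,-70],"grip":70},{"rotation":[0,0,0],"translation":[135,238,-110],"grip":70},{"rotation":[0,0,0],"translation":[135,238,-129],"grip":70},{"rotation":[0,0,0],"translation":[135,238,-129],"grip":70},{"rotation":[0,0,0],"translation":[135,238,-129],"grip":40},{"rotation":[0,0,0],"translation":[135,238,-129],"grip":40},{"rotation":[0,0,0],"translation":[135,238,-129],"grip":40},{"rotation":[0,0,0],"translation":[135,238,-129],"grip":40},{"rotation":[0,0,0],"translation":[135,238,-129],"grip":40},{"rotation":[0,0,0],"translation":[135,238,-129],"grip":40}]' 40
```

```text
time: 18.55
ee_pos: [0.5588, 0.3432, 0.0194]
tcp_rot: [-179.9, 0.1, -116.6]
wrist_force: [0.4, -1.2, 5.7]
opening: 0.0512
grasp_force: 42.3
```

```bash
python3 -m jog '[{"rotation":[0,0,0],"translation":[0,0,45],"grip":40},{"rotation":[0,0,0],"translation":[0,0,90],"grip":40},{"rotation":[0,0,-6],"translation":[0,-40,90],"grip":40},{"rotation":[0,0,-12],"translation":[5,-80,90],"grip":40},{"rotation":[0,0,-18],"translation":[15,-120,90],"grip":40},{"rotation":[0,0,-18],"translation":[25,-160,90],"grip":40},{"rotation":[0,0,-18],"translation":[35,-200,90],"grip":40},{"rotation":[0,0,-18],"translation":[44,-235,90],"grip":40},{"rotation":[0,0,-18],"translation":[44,-255,90],"grip":40},{"rotation":[0,0,-18],"translation":[44,-255,90],"grip":40},{"rotation":[0,0,-18],"translation":[44,-255,60],"grip":40},{"rotation":[0,0,-18],"translation":[44,-255,30],"grip":40},{"rotation":[0,0,-18],"translation":[44,-255,12],"grip":40},{"rotation":[0,0,-18],"translation":[44,-255,5],"grip":40},{"rotation":[0,0,-18],"translation":[44,-255,0],"grip":40},{"rotation":[0,0,-18],"translation":[44,-255,0],"grip":40},{"rotation":[0,0,-18],"translation":[44,-255,0],"grip":40}]'
```

```text
time: 20.25
ee_pos: [0.6023, 0.0885, 0.0194]
tcp_rot: [-179.9, 0.1, -134.6]
wrist_force: [-3.1, -0.8, 7.6]
opening: 0.0512
grasp_force: 42.8
```

```bash
python3 -m jog '[{"rotation":[0,0,0],"translation":[0,0,0],"grip":66},{"rotation":[0,0,0],"translation":[0,0,0],"grip":66},{"rotation":[0,0,0],"translation":[0,0,0],"grip":66},{"rotation":[0,0,0],"translation":[0,0,0],"grip":66},{"rotation":[0,0,0],"translation":[0,0,45],"grip":66},{"rotation":[0,0,0],"translation":[0,0,90],"grip":68},{"rotation":[0,0,0],"translation":[-40,30,130],"grip":68},{"rotation":[0,0,0],"translation":[-80,60,130],"grip":68},{"rotation":[0,0,0],"translation":[-120,80,130],"grip":68},{"rotation":[0,0,0],"translation":[-160,80,130],"grip":68},{"rotation":[0,0,0],"translation":[-180,80,130],"grip":68},{"rotation":[0,0,0],"translation":[-180,80,130],"grip":68},{"rotation":[0,0,0],"translation":[-180,80,130],"grip":68}]'
python3 look.py
```

```text
time: 21.55
ee_pos: [0.4221, 0.168, 0.1477]
tcp_rot: [-180.0, 0.1, -134.6]
wrist_force: [-0.5, 0.1, -0.3]
opening: 0.0681
grasp_force: 0.0
jar [ 0.6238 -0.0765] z 0.0592 stripe [  7.381   0.013 255.   ] in reader [-0.0017 -0.1245] yaw err -0.5
jar [0.612  0.0068] z 0.0592 stripe [  2.892   0.013 249.   ] in reader [-0.0021 -0.0403] yaw err -5.0
jar [0.6013 0.09  ] z 0.0593 stripe [  5.276   0.013 261.   ] in reader [-0.0012  0.0436] yaw err -2.6
21.6 [0.4225 0.1679 0.1475] [-179.9736    0.0431 -134.5925] [ 21.676  -23.7314] 0.06796717806389922
```

```bash
python3 - <<'E'
from lib import *
top,dt=imaging.camera('top'); sc,ds=imaging.camera('scene')
a=cv2.resize(top[180:340,80:290],None,fx=1.9,fy=1.9); b=cv2.resize(sc[100:260,290:500],None,fx=1.9,fy=1.9)
cv2.imwrite('pics/teal.png',np.hstack([a,b])[:,:,::-1])
C=cloud('scene',ds); m=(C[...,2]>.05)&(C[...,2]<.07)&(C[...,0]>.3)&(C[...,0]<.6)&(C[...,1]>.2)&(C[...,1]<.5)
print(m.sum(),C[m].mean(0),C[m].min(0),C[m].max(0))
E
```

```text
215 [0.44382352 0.40078842 0.05756083] [0.41589586 0.37681375 0.05001245] [0.46833661 0.43248169 0.06219517]
```

View pics/teal.png

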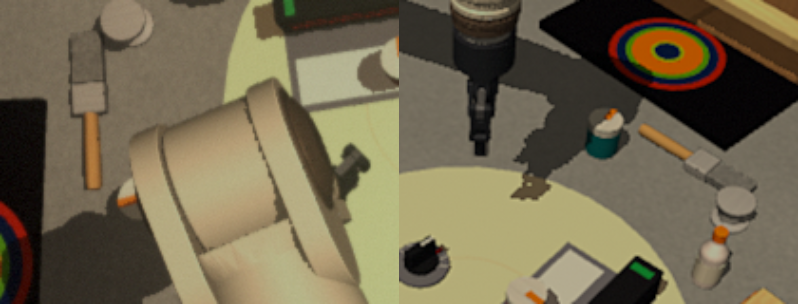

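The teal jar still stands where it was (604,133 in the right crop); the forearm was hiding it from the top camera.

```bash
python3 -m jog '[{"rotation":[0,0,0],"translation":[4,45,0],"grip":70},{"rotation":[0,0,0],"translation":[7,90,0],"grip":70},{"rotation":[0,0,0],"translation":[10,135,0],"grip":70},{"rotation":[0,0,0],"translation":[13,180,0],"grip":70},{"rotation":[0,0,0],"translation":[15,220,0],"grip":70},{"rotation":[0,0,0],"translation":[16,236,-30],"grip":70},{"rotation":[0,0,0],"translation":[16,236,-30],"grip":70},{"rotation":[0,0,0],"translation":[16,236,-70],"grip":70},{"rotation":[0,0,0],"translation":[16,236,-110],"grip":70},{"rotation":[0,0,0],"translation":[16,236,-129],"grip":70},{"rotation":[0,0,0],"translation":[16,236,-129],"grip":70},{"rotation":[0,0,0],"translation":[16,236,-129],"grip":40},{"rotation":[0,0,0],"translation":[16,236,-129],"grip":40},{"rotation":[0,0,0],"translation":[16,236,-129],"grip":40},{"rotation":[0,0,0],"translation":[16,236,-129],"grip":40},{"rotation":[0,0,0],"translation":[16,236,-129],"grip":40},{"rotation":[0,0,0],"translation":[16,236,-129],"grip":40}]' 40
```

```text
time: 23.4
ee_pos: [0.4387, 0.4044, 0.0201]
tcp_rot: [-180.0, 0.2, -134.6]
wrist_force: [1.6, -1.0, 6.6]
opening: 0.0514
grasp_force: 42.3
```

```bash
python3 -m jog '[{"rotation":[0,0,0],"translation":[0,0,45],"grip":40},{"rotation":[0,0,-8],"translation":[0,0,90],"grip":40},{"rotation":[0,0,-16],"translation":[20,-30,90],"grip":40},{"rotation":[0,0,-24],"translation":[40,-60,90],"grip":40},{"rotation":[0,0,-32],"translation":[60,-90,90],"grip":40},{"rotation":[0,0,-40],"translation":[80,-120,90],"grip":40},{"rotation":[0,0,-48],"translation":[100,-150,90],"grip":40},{"rotation":[0,0,-56],"translation":[120,-180,90],"grip":40},{"rotation":[0,0,-64],"translation":[140,-210,90],"grip":40},{"rotation":[0,0,-72],"translation":[152,-232,90],"grip":40},{"rotation":[0,0,-80],"translation":[152,-232,90],"grip":40},{"rotation":[0,0,-88],"translation":[152,-232,90],"grip":40},{"rotation":[0,0,-93],"translation":[152,-232,60],"grip":40},{"rotation":[0,0,-93],"translation":[152,-232,30],"grip":40},{"rotation":[0,0,-93],"translation":[152,-232,12],"grip":40},{"rotation":[0,0,-93],"translation":[152,-232,5],"grip":40},{"rotation":[0,0,-93],"translation":[152,-232,0],"grip":40},{"rotation":[0,0,-93],"translation":[152,-232,0],"grip":40},{"rotation":[0,0,-93],"translation":[152,-232,0],"grip":40}]'
```

```text
time: 25.3
ee_pos: [0.5903, 0.172, 0.0201]
tcp_rot: [179.9, 0.0, 132.4]
wrist_force: [-3.3, 0.2, 7.0]
opening: 0.051
grasp_force: 43.1
```

```bash
python3 -m jog '[{"rotation":[0,0,0],"translation":[0,0,0],"grip":66},{"rotation":[0,0,0],"translation":[0,0,0],"grip":66},{"rotation":[0,0,0],"translation":[0,0,0],"grip":66},{"rotation":[0,0,0],"translation":[0,0,0],"grip":66},{"rotation":[0,0,0],"translation":[0,0,45],"grip":66},{"rotation":[0,0,0],"translation":[0,0,90],"grip":68},{"rotation":[0,0,0],"translation":[-40,0,130],"grip":68},{"rotation":[0,0,0],"translation":[-80,0,130],"grip":68},{"rotation":[0,0,0],"translation":[-120,0,130],"grip":68},{"rotation":[0,0,0],"translation":[-160,0,130],"grip":68},{"rotation":[0,0,0],"translation":[-190,0,130],"grip":68},{"rotation":[0,0,0],"translation":[-190,0,130],"grip":68},{"rotation":[0,0,0],"translation":[-190,0,130],"grip":68}]'
python3 look.py
```

```text
time: 26.6
ee_pos: [0.3999, 0.172, 0.1488]
tcp_rot: [179.9, 0.0, 132.5]
wrist_force: [0.1, 0.1, 0.5]
opening: 0.0684
grasp_force: 0.0
jar [ 0.6238 -0.0764] z 0.0591 stripe [  6.798   0.013 255.   ] in reader [-0.0018 -0.1243] yaw err -1.1
jar [0.6121 0.0068] z 0.0594 stripe [  3.01    0.013 255.   ] in reader [-0.002  -0.0403] yaw err -4.9
jar [0.6015 0.0901] z 0.0594 stripe [  5.108   0.013 264.   ] in reader [-0.0011  0.0436] yaw err -2.8
jar [0.5892 0.1719] z 0.0593 stripe [ 12.119   0.013 264.   ] in reader [-0.0021  0.1264] yaw err 4.2
26.65 [0.4004 0.172  0.1485] [179.9422   0.0251 132.4243] [23.2495 70.8252] 0.06803640577915891
```

```bash
cat > tray.py <<'E'
from lib import *
top,dt=imaging.camera('top'); C=cloud('top',dt)
h=cv2.cvtColor(top,cv2.COLOR_RGB2HSV).astype(int)
v,u=np.mgrid[0:480,0:640]; reg=(u>365)&(u<455)&(v>235)&(v<335)
m=reg&(h[...,0]>100)&(h[...,0]<125)&(h[...,1]>90)&(C[...,2]<.03)
p=np.array([onz('top',a,b,.012)[:2]*1000 for b,a in np.argwhere(m)],np.float32)
r=cv2.minAreaRect(p); print('tray blue',r)
m=reg&(C[...,2]>.068)&(C[...,2]<.095); q=np.argwhere(m).mean(0); print('post',onz('top',q[1],q[0],.08),m.sum(),C[m][:,2].mean())
sc,_=imaging.camera('scene'); s=[x for x in spotter.mark_of('scene','tray_spout')][:1]; t=spotter.mark_of('top','tray_spout')[:1]
if s and t: print('spout',tri(('top',*t[0]['uv']),('scene',*s[0]['uv'])))
E
python3 tray.py; python3 -m jog '[{"rotation":[0,0,-8],"translation":[10,-40,0],"grip":50},{"rotation":[0,0,-16],"translation":[20,-80,0],"grip":50},{"rotation":[0,0,-24],"translation":[30,-120,0],"grip":50},{"rotation":[0,0,-29],"translation":[40,-160,0],"grip":50},{"rotation":[0,0,-29],"translation":[50,-200,0],"grip":50},{"rotation":[0,0,-29],"translation":[60,-240,0],"grip":50},{"rotation":[0,0,-29],"translation":[70,-280,0],"grip":50},{"rotation":[0,0,-29],"translation":[80,-320,0],"grip":50},{"rotation":[0,0,-29],"translation":[92,-358,0],"grip":50},{"rotation":[0,0,-29],"translation":[92,-358,0],"grip":50},{"rotation":[0,0,-29],"translation":[92,-358,0],"grip":50},{"rotation":[0,0,-29],"translation":[92,-358,0],"grip":50}]'
```

```text
tray blue ((423.6733093261719, -201.2505340576172), (115.12574768066406, 81.57473754882812), 11.76947021484375)
post [ 0.49185445 -0.18510313  0.08      ] 87 0.07940370981632573
spout (array([ 0.36694681, -0.21787745,  0.01733669]), np.float64(0.003646343607046088))
time: 28.05
ee_pos: [0.4917, -0.1858, 0.1479]
tcp_rot: [-180.0, -0.0, 103.4]
wrist_force: [0.3, -0.0, 0.7]
opening: 0.0499
grasp_force: 0.0
```

```bash
python3 -m jog '[{"rotation":[0,0,-1],"translation":[0,0,-40],"grip":50},{"rotation":[0,0,-1],"translation":[0,0,-75],"grip":50},{"rotation":[0,0,-1],"translation":[0,0,-100],"grip":50},{"rotation":[0,0,-1],"translation":[0,0,-108],"grip":50},{"rotation":[0,0,-1],"translation":[0,0,-108],"grip":50},{"rotation":[0,0,-1],"translation":[0,0,-108],"grip":25},{"rotation":[0,0,-1],"translation":[0,0,-108],"grip":10},{"rotation":[0,0,-1],"translation":[0,0,-108],"grip":10},{"rotation":[0,0,-1],"translation":[0,0,-108],"grip":10},{"rotation":[0,0,-1],"translation":[0,0,-108],"grip":10},{"rotation":[0,0,-1],"translation":[0,0,-108],"grip":10},{"rotation":[0,0,-1],"translation":[0,0,-108],"grip":10}]' 90
python3 look.py
```

```text
time: 29.25
ee_pos: [0.4929, -0.1864, 0.0422]
tcp_rot: [179.8, 0.1, 102.4]
wrist_force: [0.3, 2.5, 6.5]
opening: 0.0186
grasp_force: 88.7
jar [ 0.6238 -0.0765] z 0.0592 stripe [  7.007   0.013 255.   ] in reader [-0.0018 -0.1244] yaw err -0.9
jar [0.6121 0.0067] z 0.0593 stripe [  3.436   0.013 255.   ] in reader [-0.0019 -0.0405] yaw err -4.4
jar [0.6014 0.0901] z 0.0595 stripe [  4.935   0.013 262.   ] in reader [-0.0011  0.0437] yaw err -2.9
jar [0.5894 0.1721] z 0.0595 stripe [ 11.685   0.013 266.   ] in reader [-0.0018  0.1265] yaw err 3.8
29.3 [ 0.4929 -0.1864  0.0423] [179.836    0.0804 102.4177] [-20.7254  56.8569] 0.018861680533872927
```

```bash
python3 -m jog '[{"rotation":[0,0,0],"translation":[0,0,4],"grip":10},{"rotation":[0,0,0],"translation":[0,0,12],"grip":10},{"rotation":[0,0,0],"translation":[0,0,22],"grip":10},{"rotation":[-0.2,1,0],"translation":[0,0,34],"grip":10},{"rotation":[-0.4,2,0],"translation":[0,0,46],"grip":10},{"rotation":[-0.6,3,0],"translation":[0,0,58],"grip":10},{"rotation":[-0.6,3,0],"translation":[0,0,70],"grip":10},{"rotation":[-0.6,3,0],"translation":[0,0,82],"grip":10},{"rotation":[-0.6,3,0],"translation":[0,0,94],"grip":10},{"rotation":[-0.6,3,0],"translation":[0,0,104],"grip":10},{"rotation":[-0.6,3,0],"translation":[0,0,110],"grip":10},{"rotation":[-0.6,3,0],"translation":[0,0,110],"grip":10},{"rotation":[-0.6,3,0],"translation":[0,0,110],"grip":10}]'
python3 - <<'E'
from lib import *
sc,_=imaging.camera('scene'); cv2.imwrite('pics/lift.png',cv2.resize(sc[150:430,60:400],None,fx=1.8,fy=1.8)[:,:,::-1])
E
```

```text
time: 30.6
ee_pos: [0.4917, -0.1862, 0.15]
tcp_rot: [-176.9, -0.1, 102.4]
wrist_force: [0.0, -0.6, -2.3]
opening: 0.019
grasp_force: 88.1
```

View pics/lift.png

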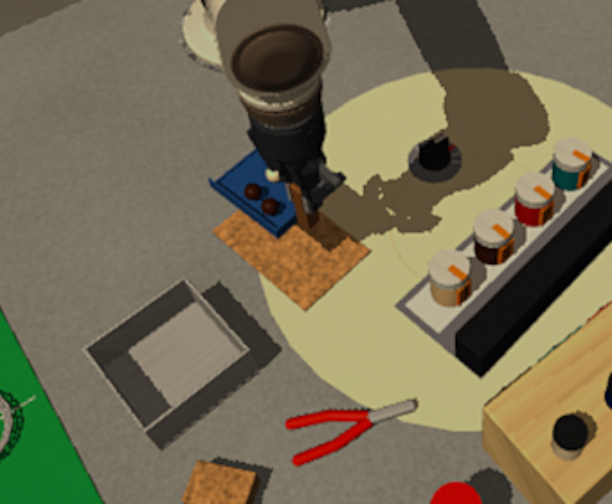

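The tray (265,195) is held up level with the beads on board, and the four jars stand on the band. Next I carry it to the tin (180,365).

```bash
python3 -m jog '[{"rotation":[0,0,0.5],"translation":[2,-4,0],"grip":10},{"rotation":[0,0,1],"translation":[5,-10,0],"grip":10},{"rotation":[0,0,2],"translation":[10,-18,0],"grip":10},{"rotation":[0,0,3],"translation":[16,-28,0],"grip":10},{"rotation":[0,0,4],"translation":[23,-38,0],"grip":10},{"rotation":[0,0,5],"translation":[30,-48,0],"grip":10},{"rotation":[0,0,6],"translation":[37,-58,0],"grip":10},{"rotation":[0,0,7],"translation":[44,-69,0],"grip":10},{"rotation":[0,0,8],"translation":[51,-80,0],"grip":10},{"rotation":[0,0,9],"translation":[58,-91,0],"grip":10},{"rotation":[0,0,10],"translation":[65,-102,0],"grip":10},{"rotation":[0,0,11],"translation":[72,-113,0],"grip":10},{"rotation":[0,0,12],"translation":[79,-124,0],"grip":10},{"rotation":[0,0,12.6],"translation":[86,-135,0],"grip":10},{"rotation":[0,0,12.6],"translation":[93,-146,0],"grip":10},{"rotation":[0,0,12.6],"translation":[99,-156,0],"grip":10},{"rotation":[0,0,12.6],"translation":[104,-163,0],"grip":10},{"rotation":[0,0,12.6],"translation":[107,-167,0],"grip":10},{"rotation":[0,0,12.6],"translation":[107,-167,0],"grip":10},{"rotation":[0,0,12.6],"translation":[107,-167,0],"grip":10}]'
```

```text
time: 32.65
ee_pos: [0.5987, -0.353, 0.1502]
tcp_rot: [-176.9, -0.1, 115.0]
wrist_force: [-0.7, -0.3, -2.5]
opening: 0.0189
grasp_force: 88.1
```

```bash
python3 -m jog '[{"rotation":[1.7,-3.6,0],"translation":[0,0,0],"grip":10},{"rotation":[3.4,-7.2,0],"translation":[0,0,0],"grip":10},{"rotation":[5.1,-10.9,0],"translation":[0,0,1],"grip":10},{"rotation":[6.8,-14.5,0],"translation":[0,0,2],"grip":10},{"rotation":[8.5,-18.1,0],"translation":[0,0,3],"grip":10},{"rotation":[10.2,-21.7,0],"translation":[-3,-1,10],"grip":10},{"rotation":[11.8,-25.4,0],"translation":[-6,-2,18],"grip":10},{"rotation":[13.5,-29,0],"translation":[-8,-4,25],"grip":10},{"rotation":[15.2,-32.6,0],"translation":[-11,-5,33],"grip":10},{"rotation":[16.9,-36.2,0],"translation":[-14,-6,40],"grip":10},{"rotation":[19,-40.8,0],"translation":[-19,-9,46],"grip":10},{"rotation":[21.2,-45.3,0],"translation":[-24,-11,51],"grip":10},{"rotation":[23.3,-49.8,0],"translation":[-29,-13,57],"grip":10},{"rotation":[24.5,-52.5,0],"translation":[-33,-15,60],"grip":10},{"rotation":[24.5,-52.5,0],"translation":[-33,-15,60],"grip":10},{"rotation":[24.5,-52.5,0],"translation":[-33,-15,60],"grip":10},{"rotation":[24.5,-52.5,0],"translation":[-33,-15,60],"grip":10},{"rotation":[24.5,-52.5,0],"translation":[-33,-15,60],"grip":10}]'
python3 - <<'E'
from lib import *
print(readout.get_obs()['q'])
sc,_=imaging.camera('scene'); cv2.imwrite('pics/pour.png',cv2.resize(sc[200:430,60:340],None,fx=2,fy=2)[:,:,::-1])
E
```

```text
time: 34.45
ee_pos: [0.5663, -0.3678, 0.2107]
tcp_rot: [125.2, 0.0, 115.1]
wrist_force: [0.6, 0.2, -1.9]
opening: 0.0191
grasp_force: 88.7
[-52.71147925   4.0014771   -7.26596652  62.06547278  53.04899577
  20.52957807]
```

View pics/pour.png

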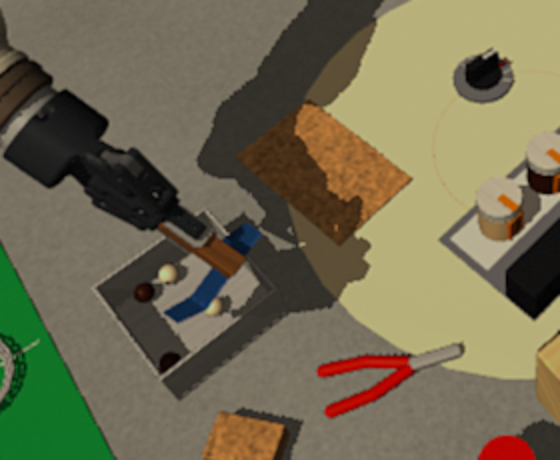

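Four beads (2 cream, 2 brown) lie in the tin and the tray has emptied. Next I right it and bring it back.

```bash
python3 -m jog '[{"rotation":[-3,6.3,0],"translation":[0,0,0],"grip":10},{"rotation":[-6,12.7,0],"translation":[0,0,0],"grip":10},{"rotation":[-9,19,0],"translation":[0,0,0],"grip":10},{"rotation":[-12,25.4,0],"translation":[0,0,0],"grip":10},{"rotation":[-15,32,0],"translation":[0,0,0],"grip":10},{"rotation":[-18,38.5,0],"translation":[0,0,0],"grip":10},{"rotation":[-21,45,0],"translation":[0,0,0],"grip":10},{"rotation":[-23.3,49.8,0],"translation":[-5,12,0],"grip":10},{"rotation":[-23.3,49.8,0],"translation":[-15,35,0],"grip":10},{"rotation":[-23.3,49.8,0],"translation":[-25,60,0],"grip":10},{"rotation":[-23.3,49.8,0],"translation":[-35,85,0],"grip":10},{"rotation":[-23.3,49.8,0],"translation":[-45,110,0],"grip":10},{"rotation":[-23.3,49.8,0],"translation":[-55,135,-10],"grip":10},{"rotation":[-23.3,49.8,0],"translation":[-65,160,-30],"grip":10},{"rotation":[-23.3,49.8,0],"translation":[-73,181,-50],"grip":10},{"rotation":[-23.3,49.8,0],"translation":[-73,181,-60],"grip":10},{"rotation":[-23.3,49.8,0],"translation":[-73,181,-60],"grip":10},{"rotation":[-23.3,49.8,0],"translation":[-73,181,-60],"grip":10}]'
```

```text
time: 36.3
ee_pos: [0.4934, -0.1877, 0.151]
tcp_rot: [-179.9, 0.0, 115.0]
wrist_force: [-0.4, -0.4, -1.8]
opening: 0.0192
grasp_force: 88.7
```

```bash
python3 -m jog '[{"rotation":[0,0,-6],"translation":[0,0,-20],"grip":10},{"rotation":[0,0,-12.6],"translation":[0,0,-45],"grip":10},{"rotation":[0,0,-12.6],"translation":[0,0,-70],"grip":10},{"rotation":[0,0,-12.6],"translation":[0,0,-90],"grip":10},{"rotation":[0,0,-12.6],"translation":[0,0,-100],"grip":10},{"rotation":[0,0,-12.6],"translation":[0,0,-100],"grip":10},{"rotation":[0,0,-12.6],"translation":[0,0,-100],"grip":10}]'
python3 - <<'E'
from lib import *
sc,ds=imaging.camera('scene'); C=cloud('scene',ds)
h=cv2.cvtColor(sc,cv2.COLOR_RGB2HSV).astype(int); m=(h[...,0]>100)&(h[...,0]<125)&(h[...,1]>90)&(C[...,0]>.3)&(C[...,0]<.56)&(C[...,1]<-.1)&(C[...,1]>-.32)&(C[...,2]<.1)
m=cv2.erode(m.astype(np.uint8),np.ones((3,3)))>0
P=C[m]; u=np.array([.977,.214]); s=P[:,:2]@u
for a in np.arange(s.min(),s.max(),.02):
    k=(s>=a)&(s<a+.02); print(round(a,3),k.sum(),np.round(np.percentile(P[k][:,2],[10,50,90]),4))
E
```

```text
time: 37.0
ee_pos: [0.4935, -0.1877, 0.0515]
tcp_rot: [-180.0, 0.0, 102.4]
wrist_force: [0.0, 1.0, -0.8]
opening: 0.0187
grasp_force: 88.7
0.315 147 [0.0115 0.0136 0.0161]
0.335 145 [0.0114 0.0138 0.0164]
0.355 136 [0.0112 0.014  0.0166]
0.375 124 [0.0114 0.0132 0.0161]
0.395 116 [0.0115 0.0136 0.0266]
0.415 67 [0.0125 0.0224 0.0295]
```

```bash
python3 -m jog '[{"rotation":[0,0,0],"translation":[0,0,-4],"grip":10},{"rotation":[0,0,0],"translation":[0,0,-7],"grip":10},{"rotation":[0,0,0],"translation":[0,0,-9],"grip":10},{"rotation":[0,0,0],"translation":[0,0,-9],"grip":10},{"rotation":[0,0,0],"translation":[0,0,-9],"grip":45},{"rotation":[0,0,0],"translation":[0,0,-9],"grip":45},{"rotation":[0,0,0],"translation":[0,0,-9],"grip":45},{"rotation":[0,0,0],"translation":[0,0,-9],"grip":45},{"rotation":[0,0,0],"translation":[0,0,25],"grip":45},{"rotation":[0,0,0],"translation":[0,0,65],"grip":45},{"rotation":[0,0,0],"translation":[0,0,110],"grip":45},{"rotation":[0,0,0],"translation":[-50,100,110],"grip":45},{"rotation":[0,0,0],"translation":[-100,180,130],"grip":45},{"rotation":[0,0,0],"translation":[-140,200,130],"grip":45},{"rotation":[0,0,0],"translation":[-160,200,130],"grip":45},{"rotation":[0,0,0],"translation":[-160,200,130],"grip":45},{"rotation":[0,0,0],"translation":[-160,200,130],"grip":45}]'
python3 look.py; python3 tray.py; python3 - <<'E'
from lib import *
t,_=imaging.camera('top'); cv2.imwrite('pics/end.png',cv2.resize(t[140:340,215:560],None,fx=2.3,fy=2.3)[:,:,::-1])
E
```

```text
time: 38.75
ee_pos: [0.3303, 0.0147, 0.1812]
tcp_rot: [-180.0, -0.0, 102.6]
wrist_force: [1.4, 0.2, 0.4]
opening: 0.045
grasp_force: 0.0
jar [ 0.6239 -0.0766] z 0.059 stripe [  7.866   0.013 254.   ] in reader [-0.0017 -0.1246] yaw err -0.0
jar [0.612  0.0068] z 0.0592 stripe [  2.926   0.013 251.   ] in reader [-0.002  -0.0403] yaw err -4.9
jar [0.6012 0.09  ] z 0.0591 stripe [  5.142   0.013 263.   ] in reader [-0.0013  0.0436] yaw err -2.7
jar [0.5892 0.1719] z 0.0595 stripe [ 12.206   0.013 263.   ] in reader [-0.0021  0.1264] yaw err 4.3
38.8 [0.331  0.0145 0.1812] [179.984   -0.0131 102.5835] [ 2.4936 79.9101] 0.045094170143041054
tray blue ((424.4430847167969, -202.36056518554688), (116.9234619140625, 81.79949951171875), 11.761906623840332)
post [ 0.49178863 -0.18583176  0.08      ] 88 0.07946621385261332
spout (array([ 0.37167416, -0.22075264,  0.01250796]), np.float64(0.0005771802824723282))
```

View pics/end.png

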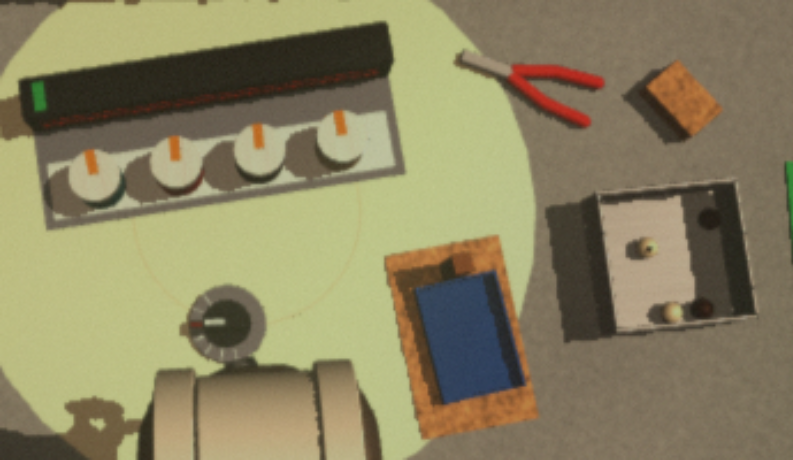

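The view shows the empty tray (470,335) flat on its mat, 4 beads in the tin, the four stripes facing the bar and the pointer on the mark.

```bash
python3 -c "
from workcell import bot; print(bot.job_done())"
```

```text
the job is handed in; nothing more can be done
None
```

The job is handed in, but no verdict came back. In the last picture the dial was on the red mark, all 4 jars stood on the white band within about 5° of square to the window, all 4 beads were in the tin, the empty tray was flat on its mat, and the arm was clear.

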